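Open the disinfectant sprayer's pressure cap

ROBOT

A 6-joint arm with a two-finger parallel gripper is mounted at the origin on the work surface. World frame = base frame: x ahead of the robot, y to its left, z up, the work surface at z = 0. Lengths are in mm, angles in rad, forces in N, time in s.
With the tool pointing down it reaches from about 350 to 975 mm from the base axis. Payload 7.1 kg.
Tool frame: the origin (TCP) lies at the very end of the fingers, on their centre line; the grasp point (between the pads) lies 19 mm behind it; z points along the fingers, y is the line along which they close (so a half turn about z gives the same grasp; the last joint's range is limited). The gripper opens to 88 mm and grips with 3 to 60 N. Pads are 20 mm wide; open, the fingers measure 115 mm over their backs; the gripper's body (75 mm by 178 mm) begins 61 mm behind the grasp point.
Start: joints at [1.233, 0.423, 1.63, -0, 1.089, -0.019], TCP at [195.86, 593.501, 222.675] pointing down, gripper open.
Joint ranges: [-3, 3], [-0.9, 2.11], [0.09, 2.58], [-1.31, 4.45], [0.11, 2.69], [-2.54, 2.54]. Speed limits (rad/s): [2.39, 2.39, 3.01, 3.14, 3.14, 3.14].

INTERFACE

Orientations are given as a rotation vector (axis times angle).
In Python, from workcell import sensors, imaging, close_job gives the robot as it stands. The module is installed in compiled form; this text tells all that it offers.
- The arm moves only by the tool servo_tool, never from a script. Its argument "steps" is a list of rows, each a list of 3 entries, a list of its own where there are three numbers: the shift along the world's x, y, z in m, then the turn, a rotation vector about the world's x, y, z in degrees, then the opening, from -1 (shut) to 1 (fully open). A call has exactly 8 rows; each row shifts and turns the commanded pose from where the row before left it; what a row does not reach is not made up. A row lasts 1/12 s, in which the tool goes at most 41.7 mm and 7.16 degrees, less where a joint would pass 70% of its speed; a pose out of reach is approached as far as the arm can. A call is refused whole if a number of a shift passes 0.0417 or a number of a turn 7.16, either way. A call with a gripper value outside its range is refused whole. The fingers move at their own pace and stop on an object; the grip force is fixed at half the most. Time passes only in rows, so rows that do not move let the fingers close, or fill a call up. It gives the time, the measured TCP pose, the force, the opening and the grip force at its end, in the units of the state.
- sensors.get_obs(): the state, without advancing time (a new reading comes with each control period).
- imaging.get_image(name): name is "scene" or "top"; returns a dict with "color" (480x640x3 uint8, blue, green, red), "range_z" (480x640 float32, mm along the optical axis (not along the pixel's ray), 0 where there is no reading), "vertical_fov" (degrees; the focal length in pixels is half the picture's height over the tangent of half this angle, whatever the lens; pixels are square), "cx", "cy" (the principal point, pixels), "k1" (the pictures are not rectified: a ray, as slopes to the right and down, at radius r is drawn at 1 + k1 r^2 times it, then the intrinsics apply), "rvec" (rotation vector, rad) and "tvec" (3), from world to camera coordinates, as OpenCV has them. Camera axes: x right, y down, z forward; pixel columns grow to the right and rows downward; lengths in mm; the calibration is good to about 2 mm. A picture is of the moment at which its call begins.
- close_job(): hands the job in; it is judged then, once.
The state is a dict: "t": time; "qpos": joint angles; "qvel": joint speeds; "joint_torque": joint torques, N m; "ee_pos": TCP position; "orientation": TCP orientation; "ft_force": force on the tool from outside, world axes, zero at the start; "moment": the same for the moment, N m; "width": finger opening in mm; "grasp_force": force on a finger pad.
Only numpy, scipy, OpenCV 4.12 (cv2) and the standard library are available. Lean on these libraries where they do the work, as an engineer would, in place of code of your own. Each camera call takes 0.05 s, during which the arm holds its last target. There are 200 camera calls.

TASK

Open the sprayer tank for refilling: turn its winged pressure cap counter-clockwise to its first stop, press it down there, and turn it on past the stop until it is released, never wrenching or ramming it against the collar. Then lift the cap out and set it down gently, upright on its flat underside with the wing on top, in the free half of the white parts tray, let go of it, and leave everything else where it is.

Things in the scene. Friction and masses are not known exactly. Their poses are not given: they have to be found in the camera images.
- tank: Stainless sprayer tank, a drum 148 mm across, 138 mm high with its neck, fixed to the bench; origin at the centre of its underside, z up, on the cap's axis. The neck, 75 mm across, ends in a collar: a ring 4 mm thick, bore 43 mm, with two notches 14 mm wide, facing one another along the tank's x axis. Gauge on its -x side, brass outlet on +x, both below the collar.
- collar (a point): Centre of the collar's upper face, on the cap's axis, 138 mm above the bench. The cap's lugs can leave only upward through the two notches. Wrenching or ramming the cap damages the collar: the force between cap and tank must stay under 30 N (about 0.5 N m at the stop). Turn in small steps and read the torque.
- cap: Pressure cap, about 0.15 kg: steel plug 40 mm across, 22 mm high, black wing grip on top; origin at the centre of its flat underside, z up. At its foot two lugs, 8 mm wide and 5 mm high, reach 30 mm from the axis along its +x and -x, under the wing's ends. At the start its origin is 129 mm above the tank's and its x axis stands 72 to 79 degrees clockwise (from above) of the notch line.
- wing (a point): Middle of the cap's wing: a bar 50 mm long (cap's x), 12 mm thick (y), 26 mm high, from 22 to 48 mm above the cap's origin; this point is 35 mm above it. The bar's ends overhang the plug by 5 mm.
- notch (a point): Centre of the notch on the tank's +x side, 27 mm from the axis; the other lies across the bore. Opening counter-clockwise, the cap turns easily (under 0.2 N m) to a hard first stop, met with the wing 60 to 34 degrees short of the notch line: it differs from tank to tank and can only be felt. With the wing within 5 degrees of the notch line the lugs are free.
- seat (a joint): Height of the hidden spring seat that carries the cap, m: 0 at the start, negative as the cap is pressed, +0.006 when released. Pressing works only within about 3 degrees of the first stop (elsewhere a ledge blocks it after 2 mm), takes about 4 N plus 0.4 N per mm; 6 mm clears the stop, 11 mm bottoms hard. Held down 7 to 9 mm, the cap turns past the stop to the notches.
- tray: White open parts tray, 150 by 230 mm (x by y) and 22 mm high, walls 4 mm, floor 4 mm thick; origin at the centre of its underside. A spare nozzle lies in its +y half.
- tray_free (a point): Middle of the tray's empty half: on the tray floor, 50 mm from the tray's centre towards -y of the tray.
- nozzle: Spare brass and black nozzle, 60 mm long, 22 mm high, lying in the tray's +y half; bystander, origin near its middle at its underside.
- pill_bottle_a: White pill bottle, 44 mm across, 85 mm high; bystander, origin under its centre.
- pill_bottle_b: White pill bottle, 56 mm across, 100 mm high; bystander, origin under its centre.
- tape_roll: Roll of paper tape, 60 mm across, 20 mm high, lying flat; bystander, origin under its centre.
- bandage_box: Cardboard box 60 by 100 by 45 mm; bystander, origin under its centre.
- measure_cup: Grey measuring cup, 64 mm across, 60 mm high; bystander, origin under its centre.
- syrup_bottle: Amber bottle 48 mm across, 100 mm high; bystander, origin under its centre.

How it is judged (in metres and radians):
On the way, in this order (a step that is already met when the one before it is completed fails the run):
1. the cap has been turned back from closed to its first stop region (wing less than 63 degrees from the notch line) and still stands up under the collar (angle between the x axis of cap and the x axis of tank, either way round between 0.541052 and 1.09956 rad and z of cap in the frame of tank above 0.1275 m), for 0.2 s.
2. the cap is pressed down at the first stop, at least 4.5 mm (z of cap in the frame of tank below 0.1245 m and angle between the x axis of cap and the x axis of tank, either way round above 0.506145 rad), for 0.05 s.
3. the cap is turned past the stop to the notches, wing within 11 degrees of the notch line, still in the neck (angle between the x axis of cap and the x axis of tank, either way round below 0.191986 rad and z of cap in the frame of tank below 0.14 m and horizontal distance between cap and tank below 0.005 m), for 0.05 s.
At the end, for the whole second after the job is handed in: The cap stands upright (within 7 degrees) and at rest on the floor of the tray, its centre in the tray's free half (no more than 10 mm past the middle towards the nozzle), with the gripper clear of it (z of cap in the frame of tray between 0.002 and 0.009 m and x of cap in the frame of tray between -0.06 and 0.06 m and y of cap in the frame of tray between -0.1 and 0.01 m and angle between cap's own z axis and vertical below 0.12 rad and linear speed of cap below 0.02 m/s); the robot touches nothing.
It fails at once if the cap wrenched or rammed against the tank's collar: more than 30 N between cap and tank (contact force between cap and tank above 30 N).
It fails at once if the cap let fall into the tray: faster than 0.4 m/s close over its floor (a drop of more than about 8 mm) (horizontal distance between cap and tray below 0.12 m and height (world z) of cap below 0.03 m and linear speed of cap above 0.4 m/s).
It fails at once if the cap rammed into the tray: more than 60 N between them (contact force between cap and tray above 60 N).
It fails at once if a bystander moved by more than 30 mm (distance of any of nozzle, pill_bottle_a, pill_bottle_b, tape_roll, bandage_box, measure_cup, syrup_bottle from where it was at the start of the episode above 0.03 m).
It also fails if it takes over 72 s, if anything falls off the work surface, if the arm or the gripper's body presses on something with over 40 N, if the wrist force passes 120 N, or if a joint passes its speed limit or range.

## Working session

There is one attempt and no reset: what is moved stays moved. The work goes in short steps, Python scripts to look and compute and a tool call to move; the robot and the scene stay as the last step left them, time stands still between calls to the robot, and variables do not carry over. Pictures are saved under pics/ and viewed, at most 10 in all, crops included, and the job is handed in when it is done.

Besides the shell and the picture viewer there is one more tool, called after ">>>" as name(argument=value, ...) on one line, values as JSON. servo_tool: Moves the arm, as the interface text tells. Its arguments: {"type":"object","properties":{"steps":{"type":"array"}},"required":["steps"]}

```bash
mkdir -p pics; cat > h.py <<'E'
import numpy as np, cv2
from workcell import sensors, imaging
def grab(n):
    d=imaging.get_image(n); np.save(n+'.npy',d,allow_pickle=True); return d
def load(n): return np.load(n+'.npy',allow_pickle=True).item()
def cam(d):
    f=240/np.tan(np.radians(d['vertical_fov'])/2)
    K=np.array([[f,0,d['cx']],[0,f,d['cy']],[0,0,1]]); R=cv2.Rodrigues(np.array(d['rvec'],float))[0]
    return K,np.array([d['k1'],0,0,0],float),R,np.array(d['tvec'],float).ravel()
def rays(d,uv):
    K,D,R,t=cam(d); p=cv2.undistortPoints(np.array(uv,float).reshape(-1,1,2),K,D).reshape(-1,2)
    return np.c_[p,np.ones(len(p))]@R, -R.T@t
def onz(d,uv,z):
    r,c=rays(d,uv); return c+r*((z-c[2])/r[:,2])[:,None]
def cloud(d):
    v,u=np.mgrid[:480,:640]; r,c=rays(d,np.c_[u.ravel(),v.ravel()])
    return (c+r*d['range_z'].reshape(-1,1)).reshape(480,640,3)
E
python3 - <<'E'
from h import *
for n in('scene','top'):
    d=grab(n); cv2.imwrite(f'pics/{n}0.png',d['color']); print(n,d['vertical_fov'],d['k1'],-cam(d)[2].T@cam(d)[3])
print(sensors.get_obs())
E
```

```text
scene 42.74932663592489 -0.21445594481943925 [1396.02779949  152.40365888 1054.66868869]
top 46.060323660612056 0.027891117307063073 [ 479.67494727   46.60464747 1059.64257742]
{'t': 0.1, 'qpos': array([ 1.23299197e+00,  4.23738728e-01,  1.63058053e+00,  1.70171128e-05,
        1.08860715e+00, -1.90184561e-02]), 'qvel': array([-0.00044055, -0.00254787, -0.00059416,  0.00092245,  0.00023023,
       -0.00143075]), 'joint_torque': array([-3.18077155e-04, -5.45623255e+01, -2.74325752e+01,  6.45478559e-02,
        1.88067049e-02, -4.49177753e-05]), 'ee_pos': array([195.70452286, 593.05729742, 222.00846014]), 'orientation': array([-4.98602287e-01, -3.10151827e+00,  2.05743328e-03]), 'ft_force': array([ 0.66381419, -0.7113239 ,  1.46092222]), 'moment': array([0.00092138, 0.00838684, 0.02245614]), 'grasp_force': 0.0, 'width': 87.80312306460016}
```

View pics/top0.png

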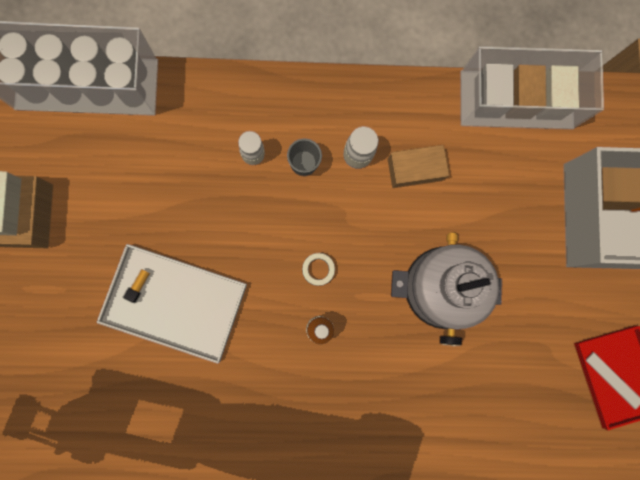

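View pics/scene0.png

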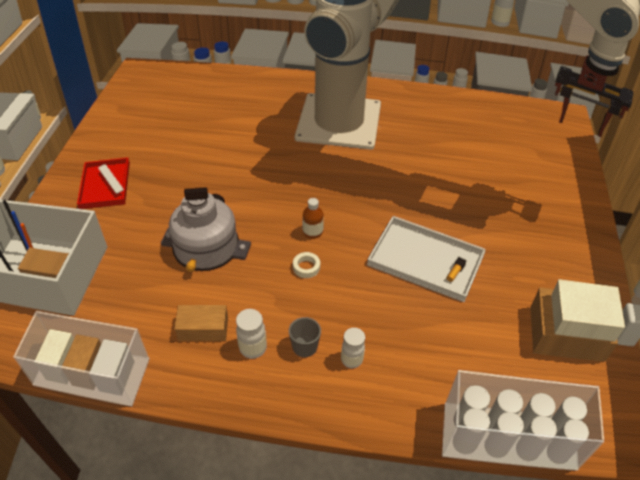

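The top view shows the tank at about (455,287), its brass outlet at (453,238), its gauge at (451,340) and the wing at (473,285). The tray is centred near (172,303), with the nozzle towards its left side at (137,286). Next I'll enlarge the cap and compute positions from depth.

```bash
python3 - <<'E'
from h import *
d=load('top'); c=d['color']; P=cloud(d)
cv2.imwrite('pics/cap0.png',cv2.resize(c[230:350,400:520],(600,600),interpolation=cv2.INTER_CUBIC)[:, :])
# wing: high points
m=(P[...,2]>155)&(P[...,2]<205); m[:230]=0;m[350:]=0;m[:,:400]=0;m[:,520:]=0
q=P[m]; print('wing n',len(q),'z',np.percentile(q[:,2],[5,50,95]))
v,u=np.where(m); print(cv2.minAreaRect(np.c_[u,v].astype(np.float32)))
w=q[q[:,2]>np.median(q[:,2])-6]; 
print('wing rect',cv2.minAreaRect(w[:,:2].astype(np.float32)),'mean',w.mean(0))
uu,s,vt=np.linalg.svd(w[:,:2]-w[:,:2].mean(0),full_matrices=False); print('ang',np.degrees(np.arctan2(vt[0,1],vt[0,0]))%180)
# collar top ring
m=(abs(P[...,2]-138)<4);m[:230]=0;m[350:]=0;m[:,:400]=0;m[:,520:]=0
q=P[m]; print('collar',len(q),cv2.minEnclosingCircle(q[:,:2].astype(np.float32)))
for n,uv,z in(('outlet',(453,238),60),('gauge',(451,340),60)): print(n,onz(d,[uv],z),P[uv[1],uv[0]])
# tray
T=onz(d,[(129,246),(245,285),(219,361),(99,322)],22); print('tray',T,T.mean(0),np.linalg.norm(T-np.roll(T,-1,0),axis=1))
print('noz',P[286,137],'floor',P[320,200])
E
```

```text
wing n 279 z [163.99790152 176.50621088 179.36384917]
((473.3824157714844, 285.5294189453125), (10.429032325744629, 35.41019821166992), 75.96376037597656)
wing rect ((515.2273559570312, -240.3727569580078), (12.142233848571777, 50.67067337036133), 14.293885231018066) mean [ 515.07732127 -239.47014527  176.63198563]
ang 104.59326054769923
collar 807 ((514.7166137695312, -240.40496826171875), 37.896385192871094)
outlet [[ 601.43638474 -238.92504724   60.        ]] [ 603.60427582 -244.00873622   42.20194941]
gauge [[ 420.6805112  -234.38283848   60.        ]] [ 421.01723914 -232.77902051   65.70575134]
tray [[574.99317572 346.23282728  22.        ]
 [509.15628315 133.46017546  22.        ]
 [372.32925715 174.74932164  22.        ]
 [437.14820683 390.72367664  22.        ]] [473.40673071 261.29150026  22.        ] [222.72561098 142.92105735 225.49150373 144.84706116]
noz [502.7786755  327.67291783  21.97582588] floor [443.72580583 214.53391141   5.88174946]
```

View pics/cap0.png

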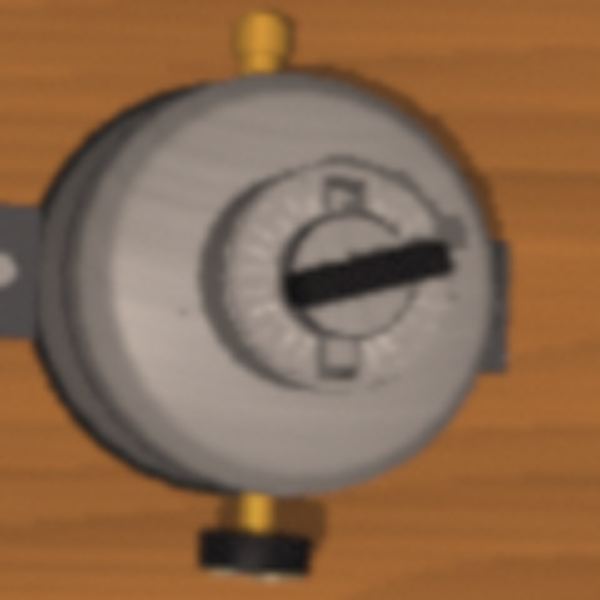

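The crop shows the wing running from (290,290) to (450,255), with notches at (345,192) and (339,358). The wing is at about 104.3° in world and the notch line at about -2.5°, so the wing is about 74° clockwise of it, which agrees with the spec. The cap axis is at about (515,-240.4) and the wing top at 177, also consistent. Next I'll move above the cap.

>>> servo_tool(steps=[[[0.02,-0.034,0],[0,0,-2.4],1],[[0.02,-0.034,0],[0,0,-2.4],1],[[0.02,-0.034,0],[0,0,-2.4],1],[[0.02,-0.034,0],[0,0,-2.4],1],[[0.02,-0.034,0],[0,0,-2.4],1],[[0.02,-0.034,0],[0,0,-2.4],1],[[0.02,-0.034,0],[0,0,-2.4],1],[[0.02,-0.034,0],[0,0,-2.4],1]])

```text
t: 0.77
ee_pos: [356.2, 319.7, 222.5]
orientation: [-1.011, -2.974, 0.0]
ft_force: [0.3, 0.5, 0.0]
width: 87.9
grasp_force: 0.0
```

>>> servo_tool(steps=[[[0.02,-0.034,0],[0,0,-2.4],1],[[0.02,-0.034,0],[0,0,-2.4],1],[[0.02,-0.034,0],[0,0,-2.4],1],[[0.02,-0.034,0],[0,0,-2.4],1],[[0.0066,-0.0354,0],[0,0,-2.4],1],[[0.0066,-0.0354,0],[0,0,-2.4],1],[[0.0066,-0.0354,0],[0,0,-2.4],1],[[0.0066,-0.0354,0],[0,0,-2.4],1]])

```text
t: 1.43
ee_pos: [462.1, 42.1, 222.5]
orientation: [-1.494, -2.763, 0.0]
ft_force: [-0.6, 0.4, -0.0]
width: 88.1
grasp_force: 0.0
```

>>> servo_tool(steps=[[[0.0066,-0.0354,0],[0,0,-2.4],1],[[0.0066,-0.0354,0],[0,0,-2.4],1],[[0.0066,-0.0354,0],[0,0,-2.4],1],[[0.0066,-0.0354,0],[0,0,-2.4],1],[[0.0066,-0.0354,0],[0,0,-2.4],1],[[0.0066,-0.0354,0],[0,0,-2.4],1],[[0.0066,-0.0354,0],[0,0,-2.4],1],[[0.0066,-0.0354,0],[0,0,-2.4],1]])

```text
t: 2.1
ee_pos: [514.8, -241.1, 222.4]
orientation: [-1.934, -2.475, 0.0]
ft_force: [0.3, -0.3, -0.2]
width: 87.8
grasp_force: 0.0
```

>>> servo_tool(steps=[[[0.0,0.0006,-0.012],[0,0,0.3],0.2],[[0,0,-0.012],[0,0,0],0],[[0,0,-0.012],[0,0,0],-0.2],[[0,0,-0.012],[0,0,0],-0.4],[[0,0,-0.012],[0,0,0],-0.5],[[0,0,-0.005],[0,0,0],-0.5],[[0,0,-0.003],[0,0,0],-0.5],[[0,0,0],[0,0,0],-0.5]])

```text
t: 2.77
ee_pos: [514.8, -238.0, 153.9]
orientation: [-1.923, -2.483, 0.0]
ft_force: [-0.8, 0.7, 0.2]
width: 37.7
grasp_force: 0.0
```

```bash
python3 - <<'E'
from h import *
d=grab('scene'); 
K,D,R,t=cam(d); p=cv2.projectPoints(np.array([[515.,-240.4,175]]),cv2.Rodrigues(R)[0],t,K,D)[0].ravel(); print(p)
u,v=p.astype(int); cv2.imwrite('pics/g1.png',cv2.resize(d['color'][v-60:v+60,u-60:u+60],(600,600),interpolation=cv2.INTER_CUBIC))
o=sensors.get_obs(); print(o['ee_pos'],o['moment'],o['width'],o['qpos'])
E
```

```text
[195.80360017 189.09506951]
[ 515.19006192 -238.28550367  154.58385064] [-0.02618492  0.02788132  0.02208942] 33.868901276918976 [-4.54174437e-01  4.28524653e-01  1.80774673e+00 -1.83485499e-05
  9.05529900e-01 -7.06821483e-01]
```

View pics/g1.png

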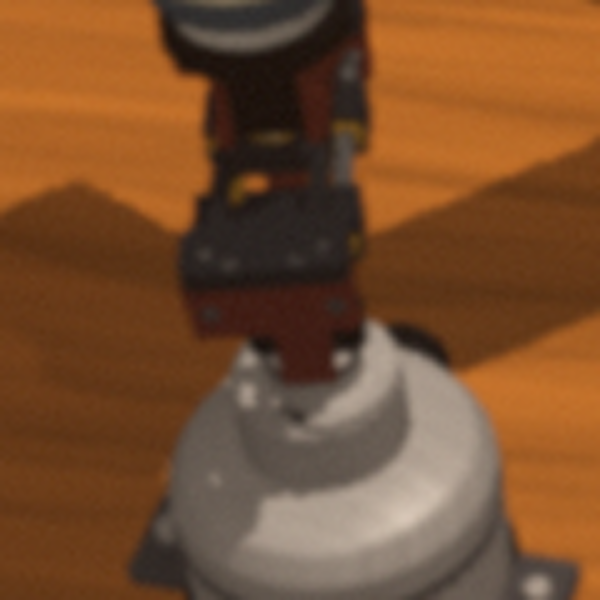

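The crop shows the fingers straddling the wing just above the plug, at about (305,365), nothing touching. I'll centre in y and close gradually.

>>> servo_tool(steps=[[[0,-0.0018,0],[0,0,0],-0.5],[[0,0,0],[0,0,0],-0.55],[[0,0,0],[0,0,0],-0.6],[[0,0,0],[0,0,0],-0.62],[[0,0,0],[0,0,0],-0.64],[[0,0,0],[0,0,0],-0.64],[[0,0,0],[0,0,0],-0.66],[[0,0,0],[0,0,0],-0.66]])

```text
t: 3.48
ee_pos: [515.1, -240.5, 154.7]
orientation: [1.925, 2.483, 0.0]
ft_force: [0.2, -0.7, 0.3]
width: 14.9
grasp_force: 0.0
```

>>> servo_tool(steps=[[[0,0,0],[0,0,0],-0.68],[[0,0,0],[0,0,0],-0.69],[[0,0,0],[0,0,0],-0.7],[[0,0,0],[0,0,0],-0.71],[[0,0,0],[0,0,0],-0.72],[[0,0,0],[0,0,0],-0.72],[[0,0,0],[0,0,0],-0.72],[[0,0,0],[0,0,0],-0.72]])

```text
t: 4.15
ee_pos: [515.3, -240.4, 154.7]
orientation: [1.925, 2.483, 0.0]
ft_force: [1.8, 1.1, -0.9]
width: 12.5
grasp_force: 1.2
```

```bash
cat > s.py <<'E'
from h import *
o=sensors.get_obs(); r=o['orientation']; y=cv2.Rodrigues(np.array(r,float))[0][:,1]
print('F',o['ft_force'].round(1),'M',o['moment'].round(3),'w',round(o['width'],2),'g',round(o['grasp_force'],1),'p',o['ee_pos'].round(1),'Yang',np.degrees(np.arctan2(y[1],y[0])).round(2),'q6',round(o['qpos'][5],3),'t',round(o['t'],2))
E
python3 s.py
```

```text
F [ 1.8  1.1 -0.9] M [ 0.172 -0.323 -0.015] w 12.48 g 1.2 p [ 515.3 -240.4  154.7] Yang 14.43 q6 -0.71 t 4.15
```

>>> servo_tool(steps=[[[0.0002,0,0],[0,0,0],-0.725],[[0,0,0],[0,0,0],-0.73],[[0,0,0],[0,0,0],-0.73],[[0,0,0],[0,0,0],-0.74],[[0,0,0],[0,0,0],-0.75],[[0,0,0],[0,0,0],-0.76],[[0,0,0],[0,0,0],-0.78],[[0,0,0],[0,0,0],-0.8]])

```text
t: 4.82
ee_pos: [515.4, -240.5, 154.7]
orientation: [1.925, 2.483, 0.0]
ft_force: [3.5, 2.9, -2.5]
width: 11.4
grasp_force: 30.0
```

```bash
python3 s.py
```

```text
F [ 3.5  2.9 -2.5] M [ 0.359 -0.73   0.041] w 11.42 g 30.0 p [ 515.4 -240.5  154.7] Yang 14.43 q6 -0.709 t 4.82
```

>>> servo_tool(steps=[[[0.0003,0.0003,0],[0,0,0],-0.8],[[0,0,0],[0,0,1],-0.8],[[0,0,0],[0,0,1.5],-0.8],[[0,0,0],[0,0,1.5],-0.8],[[0,0,0],[0,0,1.5],-0.8],[[0,0,0],[0,0,1.5],-0.8],[[0,0,0],[0,0,1],-0.8],[[0,0,0],[0,0,0],-0.8]])

```text
t: 5.48
ee_pos: [515.0, -240.4, 154.7]
orientation: [-1.745, -2.611, 0.001]
ft_force: [-0.8, -0.0, 1.0]
width: 11.9
grasp_force: 30.0
```

```bash
python3 s.py
```

```text
F [-0.8 -0.   1. ] M [-0.161  0.165  0.025] w 11.91 g 30.0 p [ 515.  -240.4  154.7] Yang 22.5 q6 -0.85 t 5.48
```

>>> servo_tool(steps=[[[0,0,0],[0,0,1],-0.8],[[0,0,0],[0,0,1],-0.8],[[0,0,0],[0,0,1],-0.8],[[0,0,0],[0,0,0.5],-0.8],[[0,0,0],[0,0,0.5],-0.8],[[0,0,0],[0,0,0],-0.8],[[0,0,0],[0,0,0],-0.8],[[0,0,0],[0,0,0],-0.8]])

```text
t: 6.15
ee_pos: [515.4, -240.2, 154.7]
orientation: [-1.654, -2.67, 0.0]
ft_force: [-1.9, -1.1, 1.9]
width: 11.8
grasp_force: 30.0
```

```bash
python3 s.py
```

```text
F [-1.9 -1.1  1.9] M [-0.229  0.504  0.022] w 11.78 g 30.0 p [ 515.4 -240.2  154.7] Yang 26.44 q6 -0.918 t 6.15
```

>>> servo_tool(steps=[[[0,0,0],[0,0,0.5],-0.8],[[0,0,0],[0,0,0.5],-0.8],[[0,0,0],[0,0,0.5],-0.8],[[0,0,0],[0,0,0.5],-0.8],[[0,0,0],[0,0,0],-0.8],[[0,0,0],[0,0,0],-0.8],[[0,0,0],[0,0,0],-0.8],[[0,0,0],[0,0,0],-0.8]])

```text
t: 6.82
ee_pos: [515.7, -240.2, 154.7]
orientation: [1.608, 2.699, 0.0]
ft_force: [-0.5, 0.3, 0.9]
width: 11.7
grasp_force: 30.0
```

```bash
python3 s.py
```

```text
F [-0.5  0.3  0.9] M [-0.051  0.195  0.036] w 11.71 g 30.0 p [ 515.7 -240.2  154.7] Yang 28.43 q6 -0.953 t 6.82
```

>>> servo_tool(steps=[[[0,0,0],[0,0,0.5],-0.8],[[0,0,0],[0,0,0.5],-0.8],[[0,0,0],[0,0,0.5],-0.8],[[0,0,0],[0,0,0.5],-0.8],[[0,0,0],[0,0,0],-0.8],[[0,0,0],[0,0,0],-0.8],[[0,0,0],[0,0,0],-0.8],[[0,0,0],[0,0,0],-0.8]])

```text
t: 7.48
ee_pos: [515.7, -240.1, 154.7]
orientation: [1.56, 2.726, 0.0]
ft_force: [-0.2, 0.9, 0.8]
width: 11.8
grasp_force: 30.0
```

```bash
python3 s.py
```

```text
F [-0.2  0.9  0.8] M [ 0.157 -0.032  0.038] w 11.76 g 30.0 p [ 515.7 -240.1  154.7] Yang 30.43 q6 -0.988 t 7.48
```

>>> servo_tool(steps=[[[0,0,0],[0,0,0.5],-0.8],[[0,0,0],[0,0,0.5],-0.8],[[0,0,0],[0,0,0.5],-0.8],[[0,0,0],[0,0,0.5],-0.8],[[0,0,0],[0,0,0],-0.8],[[0,0,0],[0,0,0],-0.8],[[0,0,0],[0,0,0],-0.8],[[0,0,0],[0,0,0],-0.8]])

```text
t: 8.15
ee_pos: [515.6, -240.2, 154.7]
orientation: [1.513, 2.753, -0.0]
ft_force: [0.3, 1.7, -0.7]
width: 11.7
grasp_force: 30.0
```

```bash
python3 s.py
```

```text
F [ 0.3  1.7 -0.7] M [ 0.11  -0.067 -0.026] w 11.65 g 30.0 p [ 515.6 -240.2  154.7] Yang 32.44 q6 -1.023 t 8.15
```

>>> servo_tool(steps=[[[0,0,0],[0,0,0.5],-0.8],[[0,0,0],[0,0,0.5],-0.8],[[0,0,0],[0,0,0.5],-0.8],[[0,0,0],[0,0,0],-0.8],[[0,0,0],[0,0,0],-0.8],[[0,0,0],[0,0,0],-0.8],[[0,0,0],[0,0,0],-0.8],[[0,0,0],[0,0,0],-0.8]])

```text
t: 8.82
ee_pos: [515.5, -240.2, 154.7]
orientation: [-1.476, -2.773, 0.0]
ft_force: [0.7, 1.0, 0.2]
width: 12.2
grasp_force: 30.0
```

```bash
python3 s.py
```

```text
F [0.7 1.  0.2] M [-0.013  0.036  0.039] w 12.19 g 30.0 p [ 515.5 -240.2  154.7] Yang 33.94 q6 -1.049 t 8.82
```

>>> servo_tool(steps=[[[0,0,0],[0,0,0.5],-0.8],[[0,0,0],[0,0,0.5],-0.8],[[0,0,0],[0,0,0.5],-0.8],[[0,0,0],[0,0,0.5],-0.8],[[0,0,0],[0,0,0],-0.8],[[0,0,0],[0,0,0],-0.8],[[0,0,0],[0,0,0],-0.8],[[0,0,0],[0,0,0],-0.8]])

```text
t: 9.48
ee_pos: [515.5, -240.2, 154.7]
orientation: [-1.428, -2.798, 0.0]
ft_force: [0.7, -0.2, 1.3]
width: 11.3
grasp_force: 30.0
```

```bash
python3 s.py
```

```text
F [ 0.7 -0.2  1.3] M [-0.063  0.125  0.026] w 11.35 g 30.0 p [ 515.5 -240.2  154.7] Yang 35.94 q6 -1.084 t 9.48
```

>>> servo_tool(steps=[[[0,0,0],[0,0,0.5],-0.8],[[0,0,0],[0,0,0.5],-0.8],[[0,0,0],[0,0,0.5],-0.8],[[0,0,0],[0,0,0.5],-0.8],[[0,0,0],[0,0,0],-0.8],[[0,0,0],[0,0,0],-0.8],[[0,0,0],[0,0,0],-0.8],[[0,0,0],[0,0,0],-0.8]])

```text
t: 10.15
ee_pos: [515.5, -240.2, 154.6]
orientation: [-1.379, -2.823, 0.0]
ft_force: [0.2, -1.0, 1.1]
width: 11.8
grasp_force: 30.0
```

```bash
python3 s.py
```

```text
F [ 0.2 -1.   1.1] M [-0.047  0.086 -0.051] w 11.78 g 30.0 p [ 515.5 -240.2  154.6] Yang 37.94 q6 -1.119 t 10.15
```

>>> servo_tool(steps=[[[0,0,0],[0,0,0.5],-0.8],[[0,0,0],[0,0,0.5],-0.8],[[0,0,0],[0,0,0.5],-0.8],[[0,0,0],[0,0,0.5],-0.8],[[0,0,0],[0,0,0],-0.8],[[0,0,0],[0,0,0],-0.8],[[0,0,0],[0,0,0],-0.8],[[0,0,0],[0,0,0],-0.8]])

```text
t: 10.82
ee_pos: [515.6, -240.2, 154.7]
orientation: [-1.329, -2.846, -0.0]
ft_force: [-0.5, -0.1, 1.3]
width: 12.3
grasp_force: 30.0
```

```bash
python3 s.py
```

```text
F [-0.5 -0.1  1.3] M [0.023 0.091 0.028] w 12.27 g 30.0 p [ 515.6 -240.2  154.7] Yang 39.93 q6 -1.154 t 10.82
```

>>> servo_tool(steps=[[[0,0,0],[0,0,0.5],-0.8],[[0,0,0],[0,0,0.5],-0.8],[[0,0,0],[0,0,0.5],-0.8],[[0,0,0],[0,0,0.5],-0.8],[[0,0,0],[0,0,0],-0.8],[[0,0,0],[0,0,0],-0.8],[[0,0,0],[0,0,0],-0.8],[[0,0,0],[0,0,0],-0.8]])

```text
t: 11.48
ee_pos: [515.6, -240.2, 154.7]
orientation: [-1.279, -2.869, 0.0]
ft_force: [-1.1, 0.6, 1.4]
width: 11.6
grasp_force: 30.0
```

```bash
python3 s.py
```

```text
F [-1.1  0.6  1.4] M [ 0.026 -0.003 -0.018] w 11.61 g 30.0 p [ 515.6 -240.2  154.7] Yang 41.94 q6 -1.189 t 11.48
```

>>> servo_tool(steps=[[[0,0,0],[0,0,0.5],-0.8],[[0,0,0],[0,0,0.5],-0.8],[[0,0,0],[0,0,0.5],-0.8],[[0,0,0],[0,0,0.5],-0.8],[[0,0,0],[0,0,0],-0.8],[[0,0,0],[0,0,0],-0.8],[[0,0,0],[0,0,0],-0.8],[[0,0,0],[0,0,0],-0.8]])

```text
t: 12.15
ee_pos: [515.6, -240.1, 154.7]
orientation: [1.23, 2.891, 0.0]
ft_force: [0.7, 2.4, -0.4]
width: 11.8
grasp_force: 30.2
```

```bash
python3 s.py
```

```text
F [ 0.7  2.4 -0.4] M [ 0.313 -0.164 -0.506] w 11.75 g 30.2 p [ 515.6 -240.1  154.7] Yang 43.92 q6 -1.224 t 12.15
```

Stop felt: Mz is -0.5 N·m, so I'm backing off at once.

>>> servo_tool(steps=[[[0,0,0],[0,0,-1],-0.8],[[0,0,0],[0,0,-0.3],-0.8],[[0,0,0],[0,0,0],-0.8],[[0,0,0],[0,0,0],-0.8],[[0,0,0],[0,0,0],-0.8],[[0,0,0],[0,0,0],-0.8],[[0,0,0],[0,0,0],-0.8],[[0,0,0],[0,0,0],-0.8]])

```text
t: 12.82
ee_pos: [515.6, -240.2, 154.7]
orientation: [1.262, 2.877, 0.0]
ft_force: [2.8, 2.8, -0.5]
width: 12.1
grasp_force: 30.0
```

```bash
python3 s.py
```

```text
F [ 2.8  2.8 -0.5] M [ 0.524 -0.334 -0.048] w 12.12 g 30.0 p [ 515.6 -240.2  154.7] Yang 42.64 q6 -1.201 t 12.82
```

>>> servo_tool(steps=[[[0,0,-0.0005],[0,0,0],-0.8],[[0,0,-0.0005],[0,0,0],-0.8],[[0,0,-0.0005],[0,0,0],-0.8],[[0,0,-0.0005],[0,0,0],-0.8],[[0,0,-0.0005],[0,0,0],-0.8],[[0,0,-0.0005],[0,0,0],-0.8],[[0,0,0],[0,0,0],-0.8],[[0,0,0],[0,0,0],-0.8]])

```text
t: 13.48
ee_pos: [515.7, -240.2, 151.7]
orientation: [1.262, 2.877, 0.0]
ft_force: [1.1, 3.7, 5.5]
width: 11.3
grasp_force: 30.0
```

```bash
python3 s.py
```

```text
F [1.1 3.7 5.5] M [ 0.702 -0.236 -0.028] w 11.34 g 30.0 p [ 515.7 -240.2  151.7] Yang 42.63 q6 -1.201 t 13.48
```

>>> servo_tool(steps=[[[0,0.0003,-0.0005],[0,0,0],-0.8],[[0,0,-0.0007],[0,0,0],-0.8],[[0,0,-0.0007],[0,0,0],-0.8],[[0,0,-0.0007],[0,0,0],-0.8],[[0,0,-0.0007],[0,0,0],-0.8],[[0,0,-0.0007],[0,0,0],-0.8],[[0,0,-0.0007],[0,0,0],-0.8],[[0,0,0],[0,0,0],-0.8]])

```text
t: 14.15
ee_pos: [515.7, -240.2, 147.1]
orientation: [1.261, 2.877, -0.001]
ft_force: [0.5, 2.7, 5.2]
width: 12.0
grasp_force: 30.0
```

```bash
python3 s.py
```

```text
F [0.5 2.7 5.2] M [ 0.474 -0.099 -0.068] w 12.04 g 30.0 p [ 515.7 -240.2  147.1] Yang 42.64 q6 -1.201 t 14.15
```

>>> servo_tool(steps=[[[0,0.0002,-0.0004],[0,0,0],-0.8],[[0,0,0],[0,0,0.5],-0.8],[[0,0,0],[0,0,0.5],-0.8],[[0,0,0],[0,0,0.5],-0.8],[[0,0,0],[0,0,0.5],-0.8],[[0,0,0],[0,0,0],-0.8],[[0,0,0],[0,0,0],-0.8],[[0,0,0],[0,0,0],-0.8]])

```text
t: 14.82
ee_pos: [515.7, -240.3, 146.9]
orientation: [1.211, 2.898, -0.001]
ft_force: [1.2, 1.2, 6.7]
width: 11.9
grasp_force: 30.0
```

```bash
python3 s.py
```

```text
F [1.2 1.2 6.7] M [0.242 0.014 0.045] w 11.87 g 30.0 p [ 515.7 -240.3  146.9] Yang 44.65 q6 -1.235 t 14.82
```

Past the stop angle with no torque. I'll keep turning in modest steps.

>>> servo_tool(steps=[[[0,0,0],[0,0,0.5],-0.8],[[0,0,0],[0,0,0.5],-0.8],[[0,0,0],[0,0,0.5],-0.8],[[0,0,0],[0,0,0.5],-0.8],[[0,0,0],[0,0,0.5],-0.8],[[0,0,0],[0,0,0],-0.8],[[0,0,0],[0,0,0],-0.8],[[0,0,0],[0,0,0],-0.8]])

```text
t: 15.48
ee_pos: [515.7, -240.4, 146.9]
orientation: [1.147, 2.924, -0.002]
ft_force: [-0.0, 2.0, 6.6]
width: 11.7
grasp_force: 30.0
```

```bash
python3 s.py
```

```text
F [-0.   2.   6.6] M [ 0.147  0.012 -0.064] w 11.69 g 30.0 p [ 515.7 -240.4  146.9] Yang 47.15 q6 -1.279 t 15.48
```

>>> servo_tool(steps=[[[0,0,0],[0,0,1],-0.8],[[0,0,0],[0,0,1],-0.8],[[0,0,0],[0,0,1],-0.8],[[0,0,0],[0,0,1],-0.8],[[0,0,0],[0,0,1],-0.8],[[0,0,0],[0,0,1],-0.8],[[0,0,0],[0,0,1],-0.8],[[0,0,0],[0,0,1],-0.8]])

```text
t: 16.15
ee_pos: [515.7, -240.6, 146.9]
orientation: [0.939, 2.997, -0.002]
ft_force: [-0.2, 0.4, 5.9]
width: 11.8
grasp_force: 30.0
```

```bash
python3 s.py
```

```text
F [-0.2  0.4  5.9] M [ 0.044  0.067 -0.048] w 11.8 g 30.0 p [ 515.7 -240.6  146.9] Yang 55.2 q6 -1.419 t 16.15
```

>>> servo_tool(steps=[[[0,0,0],[0,0,1],-0.8],[[0,0,0],[0,0,1],-0.8],[[0,0,0],[0,0,1],-0.8],[[0,0,0],[0,0,1],-0.8],[[0,0,0],[0,0,1],-0.8],[[0,0,0],[0,0,1],-0.8],[[0,0,0],[0,0,1],-0.8],[[0,0,0],[0,0,1],-0.8]])

```text
t: 16.82
ee_pos: [515.8, -240.6, 147.0]
orientation: [0.728, 3.055, -0.002]
ft_force: [-0.2, 0.3, 5.8]
width: 11.8
grasp_force: 30.0
```

>>> servo_tool(steps=[[[0,0,0],[0,0,1],-0.8],[[0,0,0],[0,0,1],-0.8],[[0,0,0],[0,0,1],-0.8],[[0,0,0],[0,0,1],-0.8],[[0,0,0],[0,0,1],-0.8],[[0,0,0],[0,0,1],-0.8],[[0,0,0],[0,0,1],-0.8],[[0,0,0],[0,0,1],-0.8]])

```text
t: 17.48
ee_pos: [515.8, -240.6, 147.0]
orientation: [0.513, 3.098, -0.002]
ft_force: [0.0, -0.3, 5.1]
width: 11.8
grasp_force: 30.0
```

```bash
python3 s.py
```

```text
F [ 0.  -0.3  5.1] M [ 0.096  0.012 -0.02 ] w 11.79 g 30.0 p [ 515.8 -240.6  147. ] Yang 71.2 q6 -1.698 t 17.48
```

>>> servo_tool(steps=[[[0,0,0],[0,0,1],-0.8],[[0,0,0],[0,0,1],-0.8],[[0,0,0],[0,0,1],-0.8],[[0,0,0],[0,0,1],-0.8],[[0,0,0],[0,0,1],-0.8],[[0,0,0],[0,0,1],-0.8],[[0,0,0],[0,0,1],-0.8],[[0,0,0],[0,0,1],-0.8]])

```text
t: 18.15
ee_pos: [515.8, -240.6, 147.0]
orientation: [0.296, 3.127, -0.002]
ft_force: [0.4, -0.5, 6.5]
width: 11.4
grasp_force: 30.0
```

>>> servo_tool(steps=[[[0,0,0],[0,0,1],-0.8],[[0,0,0],[0,0,1],-0.8],[[0,0,0],[0,0,1],-0.8],[[0,0,0],[0,0,1],-0.8],[[0,0,0],[0,0,0],-0.8],[[0,0,0],[0,0,0],-0.8],[[0,0,0],[0,0,0],-0.8],[[0,0,0],[0,0,0],-0.8]])

```text
t: 18.82
ee_pos: [515.8, -240.6, 147.0]
orientation: [0.187, 3.135, -0.003]
ft_force: [0.0, -0.0, 6.3]
width: 11.9
grasp_force: 30.0
```

```bash
python3 s.py
```

```text
F [ 0.  -0.   6.3] M [ 0.025  0.009 -0.012] w 11.93 g 30.0 p [ 515.8 -240.6  147. ] Yang 83.16 q6 -1.907 t 18.82
```

>>> servo_tool(steps=[[[0,0,0],[0,0,1],-0.8],[[0,0,0],[0,0,1],-0.8],[[0,0,0],[0,0,1],-0.8],[[0,0,0],[0,0,1],-0.8],[[0,0,0],[0,0,0.3],-0.8],[[0,0,0],[0,0,0],-0.8],[[0,0,0],[0,0,0],-0.8],[[0,0,0],[0,0,0],-0.8]])

```text
t: 19.48
ee_pos: [515.8, -240.6, 147.0]
orientation: [0.07, 3.14, -0.003]
ft_force: [0.2, 0.7, 5.7]
width: 11.7
grasp_force: 30.0
```

```bash
python3 s.py
```

```text
F [0.2 0.7 5.7] M [ 0.081 -0.03  -0.043] w 11.71 g 30.0 p [ 515.8 -240.6  147. ] Yang 87.45 q6 -1.982 t 19.48
```

>>> servo_tool(steps=[[[0,0,0.0015],[0,0,0],-0.8],[[0,0,0.0015],[0,0,0],-0.8],[[0,0,0.0015],[0,0,0],-0.8],[[0,0,0.0015],[0,0,0],-0.8],[[0,0,0.001],[0,0,0],-0.8],[[0,0,0.001],[0,0,0],-0.8],[[0,0,0.0005],[0,0,0],-0.8],[[0,0,0.0005],[0,0,0],-0.8]])

```text
t: 20.15
ee_pos: [515.6, -239.9, 155.6]
orientation: [0.07, 3.141, -0.0]
ft_force: [1.4, -2.2, 2.8]
width: 11.6
grasp_force: 30.0
```

```bash
python3 s.py
```

```text
F [ 1.4 -2.2  2.8] M [-0.488 -0.21  -0.002] w 11.59 g 30.0 p [ 515.6 -239.9  155.6] Yang 87.44 q6 -1.982 t 20.15
```

>>> servo_tool(steps=[[[0,-0.0003,0.0005],[0,0,0],-0.8],[[0,0,0.0005],[0,0,0],-0.8],[[0,0,0.0005],[0,0,0],-0.8],[[0,0,0.0005],[0,0,0],-0.8],[[0,0,0.0005],[0,0,0],-0.8],[[0,0,0.0005],[0,0,0],-0.8],[[0,0,0.0005],[0,0,0],-0.8],[[0,0,0.0005],[0,0,0],-0.8]])

```text
t: 20.82
ee_pos: [515.4, -239.8, 159.5]
orientation: [-0.07, -3.14, -0.0]
ft_force: [1.7, -0.2, 0.2]
width: 11.9
grasp_force: 30.0
```

```bash
python3 s.py
```

```text
F [ 1.7 -0.2  0.2] M [-0.098 -0.281 -0.026] w 11.88 g 30.0 p [ 515.4 -239.8  159.5] Yang 87.44 q6 -1.983 t 20.82
```

>>> servo_tool(steps=[[[0.0002,0,0.001],[0,0,0],-0.8],[[0,0,0.001],[0,0,0],-0.8],[[0,0,0.001],[0,0,0],-0.8],[[0,0,0.001],[0,0,0],-0.8],[[0,0,0.0015],[0,0,0],-0.8],[[0,0,0.0015],[0,0,0],-0.8],[[0,0,0.0015],[0,0,0],-0.8],[[0,0,0.0015],[0,0,0],-0.8]])

```text
t: 21.48
ee_pos: [515.7, -240.0, 169.7]
orientation: [-0.07, -3.141, -0.0]
ft_force: [0.2, 0.4, -1.2]
width: 11.8
grasp_force: 30.0
```

```bash
python3 s.py
```

```text
F [ 0.2  0.4 -1.2] M [ 0.047 -0.024  0.04 ] w 11.79 g 30.0 p [ 515.7 -240.   169.7] Yang 87.43 q6 -1.982 t 21.48
```

>>> servo_tool(steps=[[[0,0,0.005],[0,0,0],-0.8],[[0,0,0.01],[0,0,0],-0.8],[[0,0,0.02],[0,0,0],-0.8],[[0,0,0.02],[0,0,0],-0.8],[[0,0,0.01],[0,0,0],-0.8],[[0,0.005,0.005],[0,0,0],-0.8],[[-0.001,0.01,0],[0,0,0],-0.8],[[-0.002,0.0185,0],[0,0,0],-0.8]])

```text
t: 22.15
ee_pos: [512.6, -206.5, 239.3]
orientation: [0.073, 3.141, -0.0]
ft_force: [-0.7, -0.0, -1.6]
width: 11.8
grasp_force: 30.0
```

>>> servo_tool(steps=[[[-0.004,0.03,0],[0,0,0],-0.8],[[-0.004,0.03,0],[0,0,0],-0.8],[[-0.004,0.03,0],[0,0,0],-0.8],[[-0.004,0.03,0],[0,0,0],-0.8],[[-0.004,0.03,0],[0,0,0],-0.8],[[-0.004,0.03,0],[0,0,0],-0.8],[[-0.004,0.03,0],[0,0,0],-0.8],[[-0.004,0.03,0],[0,0,0],-0.8]])

```text
t: 22.82
ee_pos: [479.0, 35.5, 238.5]
orientation: [-0.07, -3.139, -0.0]
ft_force: [-0.0, -0.5, -1.7]
width: 12.0
grasp_force: 30.0
```

>>> servo_tool(steps=[[[-0.004,0.03,0],[0,0,0],-0.8],[[-0.004,0.03,0],[0,0,0],-0.8],[[-0.004,0.03,0],[0,0,0],-0.8],[[-0.004,0.03,0],[0,0,0],-0.8],[[-0.004,0.03,0],[0,0,0],-0.8],[[-0.002,0.02,0],[0,0,0],-0.8],[[0,0.01,0],[0,0,0],-0.8],[[0,0,0],[0,0,0],-0.8]])

```text
t: 23.48
ee_pos: [457.8, 215.2, 238.8]
orientation: [-0.066, -3.14, 0.001]
ft_force: [0.6, 0.8, -0.4]
width: 11.7
grasp_force: 30.0
```

```bash
python3 s.py; python3 - <<'E'
from h import *
d=grab('scene');u,v=430,220
cv2.imwrite('pics/t1.png',cv2.resize(d['color'][v-90:v+90,u-120:u+120],(800,600),interpolation=cv2.INTER_CUBIC))
E
```

```text
F [ 0.6  0.8 -0.4] M [ 0.017 -0.006  0.011] w 11.68 g 30.0 p [457.8 215.2 238.8] Yang 87.6 q6 -1.113 t 23.48
```

View pics/t1.png

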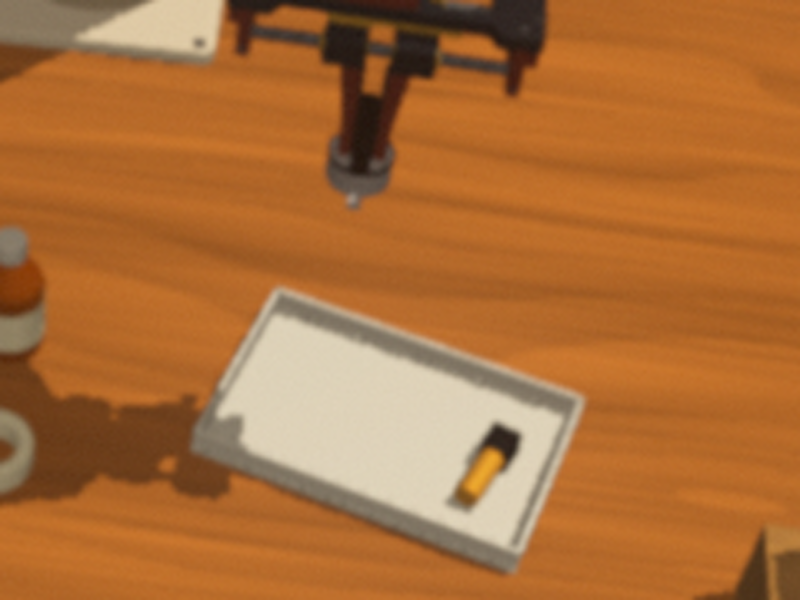

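The crop shows the cap hanging upright in the gripper at (360,170). The tray's free half, around (310,380), is clear. Descending now.

>>> servo_tool(steps=[[[0,0,-0.01],[0,0,0],-0.8],[[0,0,-0.03],[0,0,0],-0.8],[[0,0,-0.03],[0,0,0],-0.8],[[0,0,-0.03],[0,0,0],-0.8],[[0,0,-0.03],[0,0,0],-0.8],[[0,0,-0.03],[0,0,0],-0.8],[[0,0,-0.02],[0,0,0],-0.8],[[0,0,-0.01],[0,0,0],-0.8]])

```text
t: 24.2
ee_pos: [456.9, 211.2, 46.4]
orientation: [-0.073, -3.136, 0.004]
ft_force: [-0.3, 0.9, -1.2]
width: 11.8
grasp_force: 30.0
```

>>> servo_tool(steps=[[[0,0,-0.005],[0,0,0],-0.8],[[0,0,-0.003],[0,0,0],-0.8],[[0,0,-0.003],[0,0,0],-0.8],[[0,0,-0.002],[0,0,0],-0.8],[[0,0,-0.002],[0,0,0],-0.8],[[0,0,-0.001],[0,0,0],-0.8],[[0,0,-0.001],[0,0,0],-0.8],[[0,0,0],[0,0,0],-0.8]])

```text
t: 24.87
ee_pos: [458.9, 213.6, 32.8]
orientation: [0.07, 3.14, 0.0]
ft_force: [-0.8, -0.2, -1.6]
width: 11.9
grasp_force: 30.0
```

```bash
python3 s.py
```

```text
F [-0.8 -0.2 -1.6] M [ 0.069 -0.02  -0.051] w 11.88 g 30.0 p [458.9 213.6  32.8] Yang 87.44 q6 -1.114 t 24.87
```

>>> servo_tool(steps=[[[0,0,-0.0005],[0,0,0],-0.8],[[0,0,-0.0005],[0,0,0],-0.8],[[0,0,-0.0005],[0,0,0],-0.8],[[0,0,-0.0005],[0,0,0],-0.8],[[0,0,-0.0005],[0,0,0],-0.8],[[0,0,0],[0,0,0],-0.8],[[0,0,0],[0,0,0],-0.8],[[0,0,0],[0,0,0],-0.8]])

```text
t: 25.53
ee_pos: [458.7, 213.5, 30.1]
orientation: [-0.07, -3.141, 0.0]
ft_force: [-0.6, -0.0, -1.0]
width: 11.7
grasp_force: 30.0
```

```bash
python3 s.py
```

```text
F [-0.6 -0.  -1. ] M [ 0.025  0.001 -0.024] w 11.71 g 30.0 p [458.7 213.5  30.1] Yang 87.43 q6 -1.114 t 25.53
```

>>> servo_tool(steps=[[[0,0,-0.0003],[0,0,0],-0.8],[[0,0,-0.0003],[0,0,0],-0.8],[[0,0,-0.0003],[0,0,0],-0.8],[[0,0,-0.0003],[0,0,0],-0.8],[[0,0,0],[0,0,0],-0.8],[[0,0,0],[0,0,0],-0.8],[[0,0,0],[0,0,0],-0.8],[[0,0,0],[0,0,0],-0.8]])

```text
t: 26.2
ee_pos: [458.8, 213.6, 29.6]
orientation: [0.07, 3.141, 0.0]
ft_force: [-2.6, -0.3, 9.5]
width: 11.6
grasp_force: 30.0
```

```bash
python3 s.py
```

```text
F [-2.6 -0.3  9.5] M [-0.191  0.411  0.006] w 11.61 g 30.0 p [458.8 213.6  29.6] Yang 87.44 q6 -1.114 t 26.2
```

The cap has landed at the expected height. I'll ease off, open and rise.

>>> servo_tool(steps=[[[0,0,0.0003],[0,0,0],-0.8],[[0,0,0],[0,0,0],-0.72],[[0,0,0],[0,0,0],-0.7],[[0,0,0],[0,0,0],-0.65],[[0,0,0],[0,0,0],-0.5],[[0,0,0],[0,0,0],-0.3],[[0,0,0],[0,0,0],-0.2],[[0,0,0],[0,0,0],-0.2]])

```text
t: 26.87
ee_pos: [458.7, 213.5, 29.1]
orientation: [-0.07, -3.141, 0.0]
ft_force: [0.2, -0.4, 0.3]
width: 34.5
grasp_force: 0.0
```

>>> servo_tool(steps=[[[0,0,0.003],[0,0,0],-0.2],[[0,0,0.005],[0,0,0],-0.2],[[0,0,0.01],[0,0,0],-0.2],[[0,0,0.02],[0,0,0],-0.2],[[0,0,0.03],[0,0,0],-0.2],[[0,0,0.03],[0,0,0],-0.2],[[0,0,0.03],[0,0,0],-0.2],[[0,0,0.03],[0,0,0],-0.2]])

```text
t: 27.53
ee_pos: [458.5, 213.4, 189.6]
orientation: [0.07, 3.14, 0.0]
ft_force: [0.2, -0.3, 0.5]
width: 34.9
grasp_force: 0.0
```

>>> servo_tool(steps=[[[-0.01,0,0.02],[0,0,0],-0.2],[[-0.01,0,0.01],[0,0,0],-0.2],[[0,0,0],[0,0,0],-0.2],[[0,0,0],[0,0,0],-0.2],[[0,0,0],[0,0,0],-0.2],[[0,0,0],[0,0,0],-0.2],[[0,0,0],[0,0,0],-0.2],[[0,0,0],[0,0,0],-0.2]])

```text
t: 28.2
ee_pos: [438.7, 213.3, 216.3]
orientation: [-0.071, -3.139, 0.001]
ft_force: [0.3, 0.9, -0.1]
width: 35.1
grasp_force: 0.0
```

```bash
python3 s.py; python3 - <<'E'
from h import *
d=grab('scene');u,v=430,240
cv2.imwrite('pics/t2.png',cv2.resize(d['color'][v-90:v+90,u-120:u+120],(800,600),interpolation=cv2.INTER_CUBIC))
E
```

```text
F [ 0.3  0.9 -0.1] M [ 0.031 -0.028  0.007] w 35.12 g 0.0 p [438.7 213.3 216.3] Yang 87.43 q6 -1.098 t 28.2
```

View pics/t2.png

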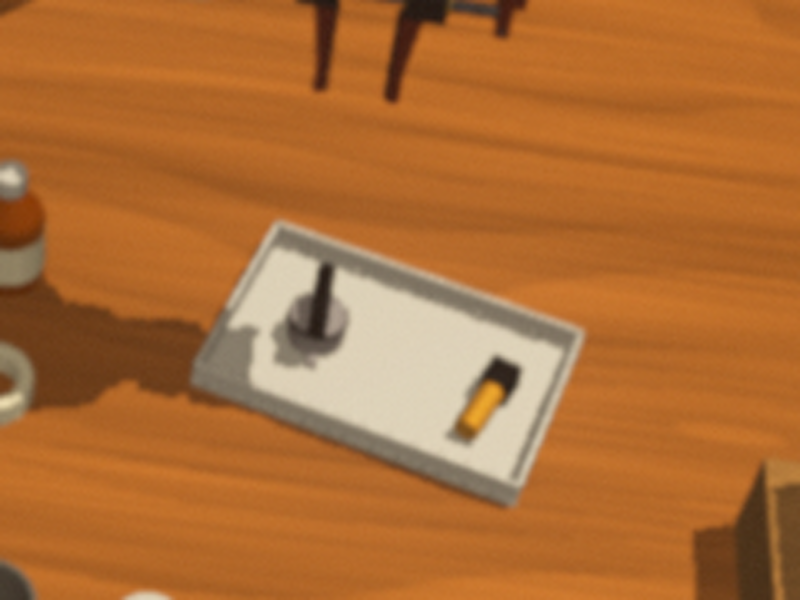

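The cap stands upright at about (318,320) in the tray's free half. The gripper is clear above it and the nozzle hasn't moved.

```bash
python3 -c "
from workcell import close_job
print(close_job())"
```

```text
the job is handed in; nothing more can be done
None
```

The cap was turned to its first stop, pressed, released, lifted out and set upright in the tray's free half, and the job is handed in at about 28 s; `close_job()` returned no verdict, and one wrist torque reading of 0.51 N·m at the first stop was right at the limit before I backed off.

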